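Switch off the ink scale and pop its battery hatch

ROBOT

A 6-joint arm with a two-finger parallel gripper is mounted at the origin on a cart in front of the work surface, level with it; the furniture and walls round the work are solid. World frame = base frame: x ahead of the robot, y to its left, z up, the work surface at z = 0. Lengths are in m, angles in rad, forces in N, time in s.
With the tool pointing down it reaches from about 0.3 to 0.875 m from the base axis. Payload 6.4 kg.
Tool frame: the origin (TCP) lies on the centre line of the jaws, within the pads' length; the fingertips stand 19 mm ahead of it and the grasp point (between the pads) is the TCP; y points along the fingers, x is the direction in which the jaws open and shut, and the axes are right-handed (so a half turn about y gives the same grasp; the last joint's range is limited). The gripper opens to 85 mm and grips with 20 to 120 N. Pads are 22 mm wide; open, the fingers measure 114 mm over their backs; the gripper's body (76 mm by 85 mm) begins 54 mm behind the grasp point. The pads swing forward as they close: fully open they stand 13 mm farther back than shut.
Start: joints at [-1.508, 0.181, 1.607, -0, 1.354, -0.206], TCP at [0.153, -0.554, 0.25] pointing down, gripper open.
Joint ranges: [-2.99, 2.99], [-0.89, 2.07], [0.3, 2.58], [-1.14, 4.28], [0, 2.63], [-3.12, 3.12]. Speed limits (rad/s): [2.57, 2.57, 3.01, 3.14, 3.14, 3.14].

INTERFACE

Orientations are given as a unit quaternion [w, x, y, z].
In Python, from station import * gives the robot as it stands.
- The arm moves only by the tool move_arm, never from a script. Its argument "increments" is one flat list of numbers, 5 for each row, row after row: the shift along the world's x, y, z in cm, then the turn about the world's z in degrees, then the closure in counts, from 0 (fully open) to 255 (shut). In form: [dx, dy, dz, turn, jaw, dx, dy, dz, turn, jaw, ...]. A call has 1 to 12 rows; each row shifts and turns the commanded pose from where the row before left it; what a row does not reach is not made up. A row lasts 1/10 s, in which the tool goes at most 50 mm and 8.59 degrees, less where a joint would pass 70% of its speed; a pose out of reach is approached as far as the arm can. A call with a gripper value outside its range is refused whole. The fingers move at their own pace and stop on an object; "squeeze" is the grip in N (left out, the last holds). Time passes only in rows, so rows that do not move let the fingers close. It gives the time, the measured TCP pose, the force and the opening at its end, in the units of the state.
- get_state(): the state, without advancing time (a new reading comes with each control period).
- camera(name): name is "scene" or "side" or "wrist"; returns a dict with "pixels" (400x640x3 uint8, red, green, blue), "fovy" (degrees; the focal length in pixels is half the picture's height over the tangent of half this angle, whatever the lens; pixels are square), "cx", "cy" (the principal point, pixels), "camera_from_world" (4x4, takes a point from world to camera coordinates); the wrist camera has in their place "T_tool_cam" (4x4, takes a point from camera to tool coordinates, whose origin is the TCP and whose axes are the tool frame's). Camera axes: x right, y down, z forward; pixel columns grow to the right and rows downward; lengths in m; the calibration is good to about 2 mm. A picture is of the moment at which its call begins: read the wrist's pose just before it. There is no depth.
- job_done(): hands the job in, once; it reports no verdict.
The state is a dict: "time": time; "joint_positions": joint angles; "qd": joint speeds; "effort": joint torques, N m; "tool_pos": TCP position; "tcp_rot": TCP orientation; "contact_force": force on the tool from outside, world axes, zero at the start; "ft_torque": the same for the moment, N m; "grip_width": finger opening in m.
Only numpy, scipy, OpenCV 4.12 (cv2) and the standard library are available. Lean on these libraries where they do the work, as an engineer would, in place of code of your own. Each camera call takes 0.05 s, during which the arm holds its last target.

TASK

The ink-mixing scale needs fresh batteries. Switch it off at its rocker by pressing the ribbed front half down, then press the battery hatch on its ribbed mark once, all the way down, and let go, so that the push-push latch frees it and the hatch springs open. Keep clear of the hatch as it stands open, make sure it stays open, and leave the jars, cup and spatula round the scale as they are.

Things in the scene. Friction and masses are not known exactly. Their poses are not given: they have to be found in the camera images.
- scale: bench scale, white case, grey console, 262 x 242 x 67 mm, fixed. Origin: centre of its underside on the table; x axis from the console (front, robot side) to the steel pan (rear), y to the console's left, z up. Console deck 54 mm above the table, pan top 67 mm. Seen from the front: rocker on the left, display in the middle, battery hatch on the right.
- rocker_front (a point): middle of the front half of the black power rocker (three grey ribs), on its upper face. Rocker 44 mm long (scale x), 26 mm wide, its halves form a shallow V; pivot 15 mm behind this point, about scale y. On: front half tilted up 0.30 rad, this point 69 mm above the table, front edge 2 mm higher. Off: front half level, 64.5 mm above the table, 3 mm above the bezel. Takes 2 to 3 N.
- power_rocker (a joint): power rocker, rad: 0 = on (rear half down), 0.30 = off (front half fully down). It stays where it is left.
- hatch_mark (a point): centre of the ribbed press mark on top of the battery hatch, 62 mm above the table while shut; moves with the hatch. Hatch: white plate 75 mm (scale x) by 81 mm (scale y), 5.5 mm thick, standing 8 mm proud of the deck when shut; the mark (20 x 34 mm) lies on its middle line, 61 mm in front of the hinge, 14 mm behind its front edge.
- battery_hatch (a joint): rad, hinge at its far edge (pan side) about scale y. 0 = shut, latched; negative = pressed, stop at -0.078 (5 mm down at the mark); 1.75 = fully open, tilted slightly back. Push-push latch: press past -0.055 (3.5 mm at the mark) and let go: the spring swings it to 1.75 within 1.5 s. A shallower press leaves it latched; pushing an open hatch fully down latches it again. Takes 5 N, then a stop.
- red_jar: ink jar with red lid, 67 mm across, 62 mm high, loose, beside the scale's right side; origin at the centre of its underside.
- gold_jar: ink jar with pale grey lid, 67 mm across, 74 mm high, loose, beside the scale's right side; origin at the centre of its underside.
- mixing_cup: pale grey plastic mixing cup, 68 mm across, 100 mm high, loose and light, beside the scale's left side; origin at the centre of its underside.
- ink_spatula: ink spatula, wooden handle and steel blade, 238 x 35 x 14 mm, loose on the table in front of the scale; origin at its middle, on the table; long along its y axis.
Mind the look-alikes: they are no part of the job. Several things look just like the gold_jar: the one meant starts nearest to the robot's base.

How it is judged:
On the way, in this order (a step that is already met when the one before it is completed fails the run):
1. the rocker is switched off while the hatch is still shut (value of joint power_rocker above 0.25 rad and value of joint battery_hatch below 0.05 rad), for 0.2 s.
2. the hatch is pressed down past its latched position by the fingers (value of joint battery_hatch below -0.035 rad and contact force between the fingers and battery_hatch above 0.3 N), for 0.02 s.
3. the hatch has sprung open and stands open untouched (value of joint battery_hatch above 1.55 rad and contact force between each of the arm, the fingers and battery_hatch below 0.1 N), for 0.3 s.
At the end, for the whole second after the job is handed in: The rocker is off (joint above 0.25 rad), the battery hatch stands open by itself (above 1.55 rad of 1.75) and at rest, and both jars, the cup and the spatula are within 15 mm of where they were, the jars and cup upright (value of joint power_rocker above 0.25 rad and value of joint battery_hatch above 1.55 rad and velocity of joint battery_hatch between -0.1 and 0.1 rad/s and distance of each of red_jar, gold_jar, mixing_cup, ink_spatula from where it was at the start of the episode below 0.015 m and angle between each of mixing_cup, red_jar, gold_jar's own z axis and vertical below 0.2 rad); the robot touches nothing.
It fails at once if the hatch is pressed down or opened while the scale is still switched on (value of joint power_rocker below 0.15 rad and (value of joint battery_hatch below -0.04 rad or value of joint battery_hatch above 0.1 rad)).
It fails at once if the open hatch is pushed back down by the robot (it is to be pressed once only) (value of joint battery_hatch above 0.15 rad and velocity of joint battery_hatch below -0.15 rad/s and contact force between any of the fingers, the arm and battery_hatch above 0.3 N).
It fails at once if a jar, the cup or the spatula is picked up or knocked away (distance of any of red_jar, gold_jar, mixing_cup, ink_spatula from where it was at the start of the episode above 0.03 m).
It also fails if it takes over 40 s, if anything falls off the work surface, if the arm or the gripper's body presses on something with over 40 N, if the wrist force passes 120 N, or if a joint passes its speed limit or range.

## Working session

There is one attempt and no reset: what is moved stays moved. The work goes in short steps, Python scripts to look and compute and a tool call to move; the robot and the scene stay as the last step left them, time stands still between calls to the robot, and variables do not carry over. Pictures are saved under pics/ and viewed, and the job is handed in when it is done.

Besides the shell and the picture viewer there is one more tool, called after ">>>" as name(argument=value, ...) on one line, values as JSON. move_arm: Moves the arm, as the interface text tells. Its arguments: {"type":"object","properties":{"increments":{"type":"array","items":{"type":"number"}},"squeeze":{"type":"number"}},"required":["increments"]}

```bash
mkdir -p pics; ls; cat > h.py <<'E'
from station import *
import numpy as np, cv2, json
def snap(n,tag):
    s=get_state(); c=camera(n); cv2.imwrite(f'pics/{tag}.png',cv2.cvtColor(c['pixels'],cv2.COLOR_RGB2BGR))
    np.save(f'pics/{tag}.npy',np.array([s,c],dtype=object),allow_pickle=True); return s,c
def load(tag): return np.load(f'pics/{tag}.npy',allow_pickle=True)
def R(q):
    from scipy.spatial.transform import Rotation as r
    return r.from_quat([q[1],q[2],q[3],q[0]]).as_matrix()
def cam_pose(s,c):
    if 'camera_from_world' in c: return np.linalg.inv(np.array(c['camera_from_world']))
    T=np.eye(4);T[:3,:3]=R(s['tcp_rot']);T[:3,3]=s['tool_pos']; return T@np.array(c['T_tool_cam'])
def ray(s,c,u,v):
    f=200/np.tan(np.radians(c['fovy'])/2); P=cam_pose(s,c)
    return P[:3,3],P[:3,:3]@np.array([(u-c['cx'])/f,(v-c['cy'])/f,1])
def onz(tag,u,v,z):
    s,c=load(tag);o,d=ray(s,c,u,v); return o+d*(z-o[2])/d[2]
def proj(tag,p):
    s,c=load(tag);P=np.linalg.inv(cam_pose(s,c));q=P[:3,:3]@np.array(p)+P[:3,3];f=200/np.tan(np.radians(c['fovy'])/2)
    return f*q[0]/q[2]+c['cx'],f*q[1]/q[2]+c['cy']
E
python3 - <<'E'
from h import *
for n in ['scene','side','wrist']:
    s,c=snap(n,n+'0'); print(n,c['fovy'],c['cx'],c['cy'],cam_pose(s,c).round(3).tolist())
print(get_state())
E
```

```text
pics
scene 49.7868353620365 317.09115515669754 208.2215424463273 [[-0.982, 0.145, -0.124, 0.755], [0.189, 0.673, -0.715, 0.613], [-0.02, -0.726, -0.688, 0.812], [0.0, 0.0, 0.0, 1.0]]
side 48.086776569415356 325.1371165616569 202.0068027786977 [[-0.851, -0.207, 0.483, 0.054], [-0.526, 0.336, -0.781, 0.76], [-0.0, -0.919, -0.395, 0.525], [0.0, 0.0, 0.0, 1.0]]
wrist 62.33438639338158 314.5554004753732 201.23151053103004 [[0.265, -0.926, -0.27, 0.22], [-0.964, -0.255, -0.074, -0.535], [-0.0, 0.28, -0.96, 0.374], [0.0, 0.0, 0.0, 1.0]]
{'time': 0.15, 'joint_positions': array([-1.50828281e+00,  1.81359760e-01,  1.60775691e+00,  3.33612232e-06,
        1.35378302e+00, -2.06278611e-01]), 'qd': array([-0.00069124, -0.00173516, -0.00255633,  0.00022757,  0.00043691,
        0.00152048]), 'effort': array([ 1.08997483e-03, -4.45258427e+01, -3.51691210e+01, -2.89092768e-04,
        5.84174428e-03, -2.18882406e-07]), 'tool_pos': array([ 0.15270643, -0.55395565,  0.24960741]), 'tcp_rot': array([ 0.562837  , -0.56213673,  0.42879698, -0.42819383]), 'contact_force': array([-0.52934804,  0.59628574,  0.72799162]), 'ft_torque': array([-0.03252803,  0.00858321,  0.0914386 ]), 'grip_width': 0.08557191529594109}
```

View pics/scene0.png

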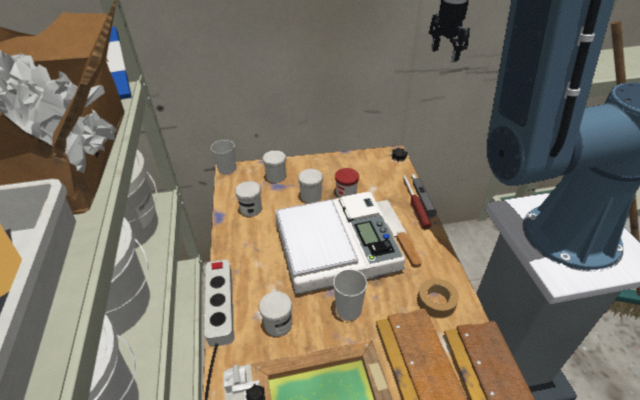

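View pics/side0.png

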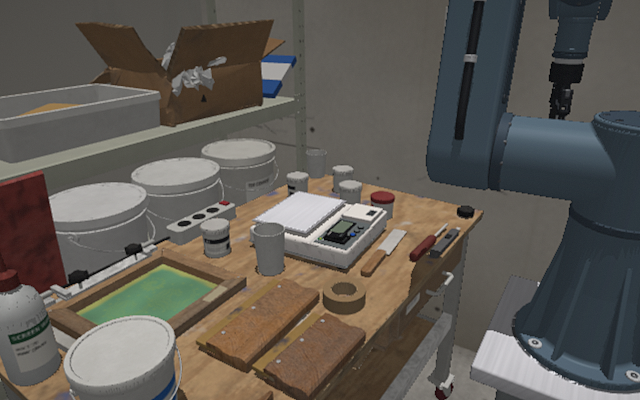

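View pics/wrist0.png

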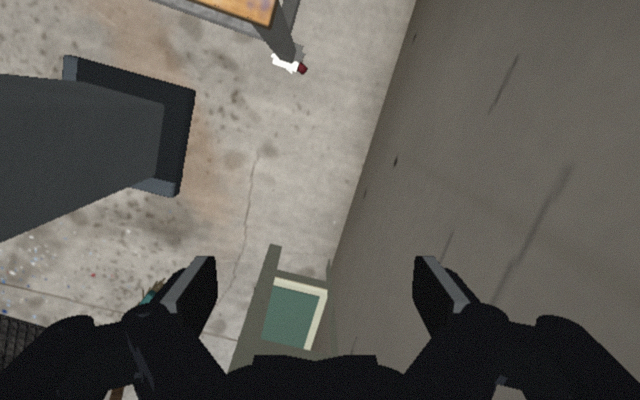

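```bash
python3 - <<'E'
from h import *
a=cv2.imread('pics/scene0.png')[140:330,220:450]; cv2.imwrite('pics/sc_crop.png',cv2.resize(a,None,fx=3.4,fy=3.1,interpolation=cv2.INTER_CUBIC))
a=cv2.imread('pics/side0.png')[150:290,240:440]; cv2.imwrite('pics/si_crop.png',cv2.resize(a,None,fx=4,fy=4,interpolation=cv2.INTER_CUBIC))
E
```

```text
(no output)
```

View pics/sc_crop.png

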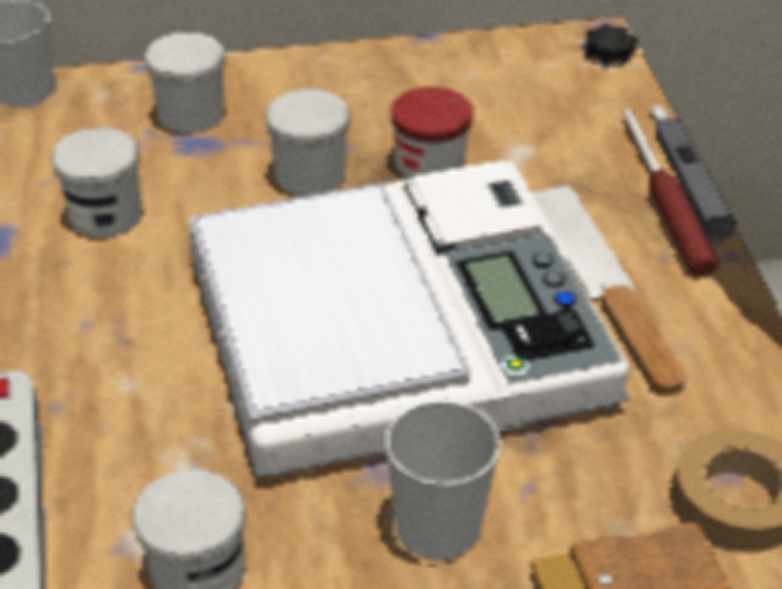

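View pics/si_crop.png

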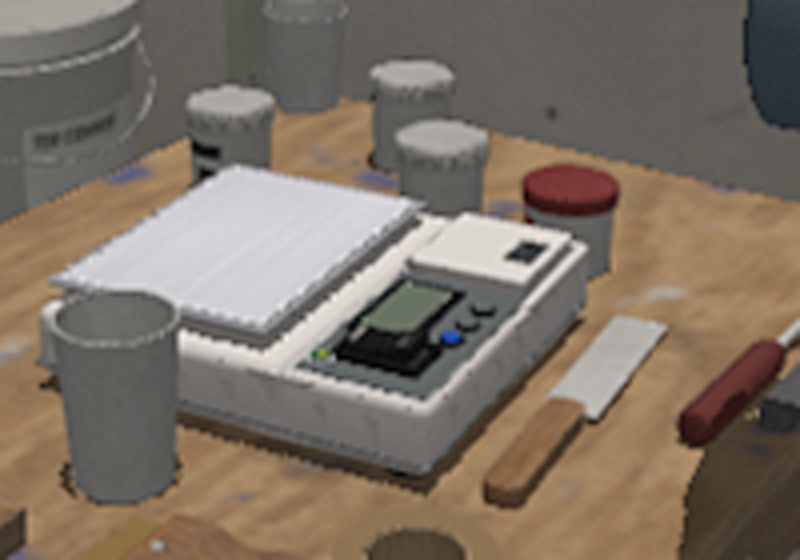

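```bash
python3 - <<'E'
from h import *
def S(u,v):return 220+u/3.4,140+v/3.1
def D(u,v):return 240+u/4,150+v/4
P=lambda n,a,b,z:print(n,onz('scene0',*S(*a),z).round(3),onz('side0',*D(*b),z).round(3) if b else '')
P('mark',(505,193),(526,251),.062)
P('rocker mid',(548,333),(390,343),.062)
P('hatch corner R front',(545,228),(548,283),.062)
P('hatch corner far front',(508,163),(575,238),.062)
P('case near front top',(625,375),(425,412),.054)
P('pan far rear',(195,218),(235,168),.067)
P('pan near rear',(255,413),(60,280),.067)
P('pan near front',(465,378),(265,325),.067)
P('pan far front',(388,187),(420,205),.067)
P('cup top',(442,440),(117,320),.1)
P('red top',(432,112),(571,187),.062)
P('gold top',(308,113),(441,140),.074)
P('spat',(622,287),(582,400),.01)
E
```

```text
mark [ 0.487 -0.161  0.062] [ 0.487 -0.159  0.062]
rocker mid [ 0.501 -0.007  0.062] [ 0.497 -0.009  0.062]
hatch corner R front [ 0.47  -0.115  0.062] [ 0.456 -0.125  0.062]
hatch corner far front [ 0.475 -0.196  0.062] [ 0.47  -0.193  0.062]
case near front top [0.46  0.035 0.054] [0.45  0.035 0.054]
pan far rear [ 0.72  -0.175  0.067] [ 0.712 -0.168  0.067]
pan near rear [0.707 0.03  0.067] [0.699 0.032 0.067]
pan near front [0.568 0.027 0.067] [0.563 0.017 0.067]
pan far front [ 0.573 -0.181  0.067] [ 0.573 -0.178  0.067]
cup top [0.603 0.1   0.1  ] [0.596 0.107 0.1  ]
red top [ 0.515 -0.275  0.062] [ 0.507 -0.268  0.062]
gold top [ 0.616 -0.28   0.074] [ 0.609 -0.272  0.074]
spat [ 0.414 -0.087  0.01 ] [ 0.416 -0.092  0.01 ]
```

>>> move_arm(increments=[1, 1.3, 0, 0, 0, 2, 2.7, 0, -1, 0, 2.5, 3.4, 0, -1, 0, 2.5, 3.4, 0, -1, 0, 2.5, 3.4, 0, -1, 0, 2.5, 3.4, 0, -1, 0, 2.5, 3.4, 0, -1, 0, 2.5, 3.4, 0, -1, 0, 2.5, 3.4, 0, -1, 0, 2.5, 3.4, 0, -1, 0, 2.5, 3.4, 0, -1, 0, 2.5, 3.4, 0, -1, 0])

```text
time: 1.35
tool_pos: [0.4332, -0.1717, 0.2503]
tcp_rot: [0.519, -0.519, 0.48, -0.481]
contact_force: [1.5, -1.1, -0.4]
grip_width: 0.0853
```

>>> move_arm(increments=[2.5, 3.4, -0.5, -1, 0, 2, 2.7, -1, -0.5, 0, 1.5, 2, -1, 0, 0, 1, 0.5, -0.5, 0, 0, 0, 0, 0, 0, 0, 0, 0, 0, 0, 0])

```text
time: 1.95
tool_pos: [0.5023, -0.0886, 0.2204]
tcp_rot: [-0.512, 0.513, -0.487, 0.487]
contact_force: [-0.3, -0.4, 0.2]
grip_width: 0.0853
```

```bash
python3 - <<'E'
from h import *
snap('wrist','w1')
s=get_state();print(s['time'],s['tool_pos'],R(s['tcp_rot']).round(3).tolist(),s['contact_force'])
E
```

```text
2.0 [ 0.50234606 -0.08902549  0.22063342] [[0.05, 0.0, 0.999], [-0.999, -0.0, 0.05], [0.0, -1.0, -0.0]] [-0.08425388  0.13583665 -1.12431729]
```

View pics/w1.png

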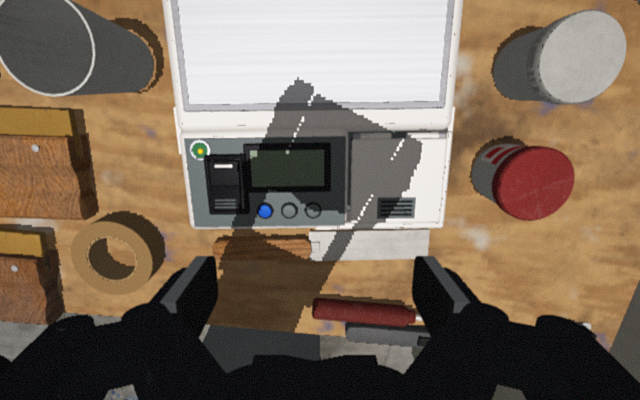

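The wrist view shows the rocker at about (225,183), with grey ribs near (226,203). The hatch mark is at about (397,207), the red jar at (533,182), and the spatula lies at row 245 in front.

```bash
python3 - <<'E'
from h import *
a=cv2.imread('pics/w1.png')[125:265,175:460]; cv2.imwrite('pics/w1c.png',cv2.resize(a,None,fx=2.8,fy=2.8,interpolation=cv2.INTER_CUBIC))
for n,u,v,z in [('ribs',226,203,.069),('mark',397,207,.062),('rockfrontL',208,213,.07),('rockfrontR',241,213,.07),('hatch frontL',347,227,.062),('hatch front R',443,228,.062),('mark l',378,207,.062),('mark r',415,207,.062),('case fl',190,229,.054),('case fr',444,229,.054)]: print(n,onz('w1',u,v,z).round(4))
E
```

```text
ribs [ 0.4866 -0.0123  0.069 ]
mark [ 0.4883 -0.1633  0.062 ]
rockfrontL [0.477  0.0033 0.07  ]
rockfrontR [ 0.4784 -0.0255  0.07  ]
hatch frontL [ 0.467 -0.12   0.062]
hatch front R [ 0.4704 -0.2076  0.062 ]
mark l [ 0.4874 -0.1463  0.062 ]
mark r [ 0.4891 -0.1794  0.062 ]
case fl [0.4547 0.0259 0.054 ]
case fr [ 0.4666 -0.2122  0.054 ]
```

View pics/w1c.png

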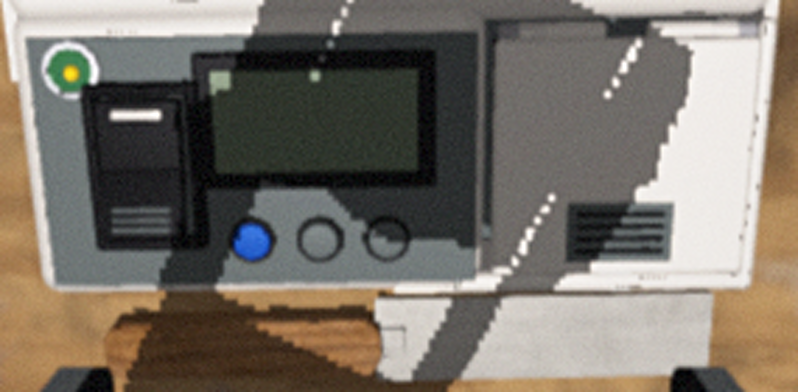

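>>> move_arm(increments=[-0.1, 0.7, 0, 0, 255, -0.3, 1.5, -1, 0, 255, -0.4, 2, -2, 0, 255, -0.4, 2, -2.5, 0, 255, -0.4, 1.2, -2, 0, 255, -0.1, 0.3, -1.5, 0, 255, 0, 0, 0, 0, 255, 0, 0, 0, 0, 255, 0, 0, 0, 0, 255, 0, 0, 0, 0, 255], squeeze=20)

```text
time: 3.0
tool_pos: [0.4865, -0.0118, 0.1313]
tcp_rot: [0.513, -0.512, 0.487, -0.488]
contact_force: [-0.6, 0.1, -0.4]
grip_width: -0.0001
```

```bash
python3 - <<'E'
from h import *
snap('wrist','w2');snap('side','s2')
s=get_state();print(s['time'],s['tool_pos'],s['contact_force'],s['grip_width'])
a=cv2.imread('pics/s2.png')[130:280,240:440]; cv2.imwrite('pics/s2c.png',cv2.resize(a,None,fx=4,fy=4,interpolation=cv2.INTER_CUBIC))
E
```

```text
3.1 [ 0.48627959 -0.01173981  0.13106245] [ 0.51958375 -0.7617394  -0.30947341] 4.447164227093219e-05
```

View pics/w2.png

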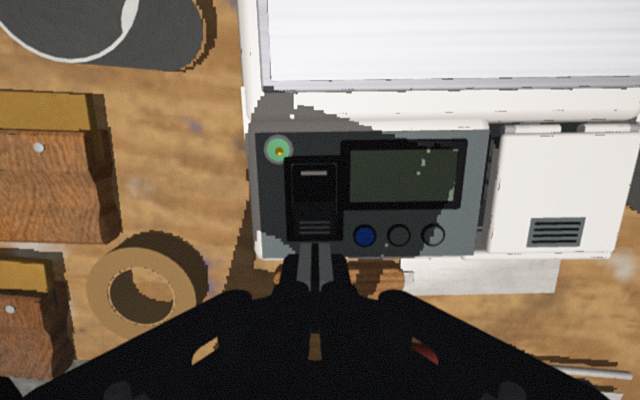

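View pics/s2c.png

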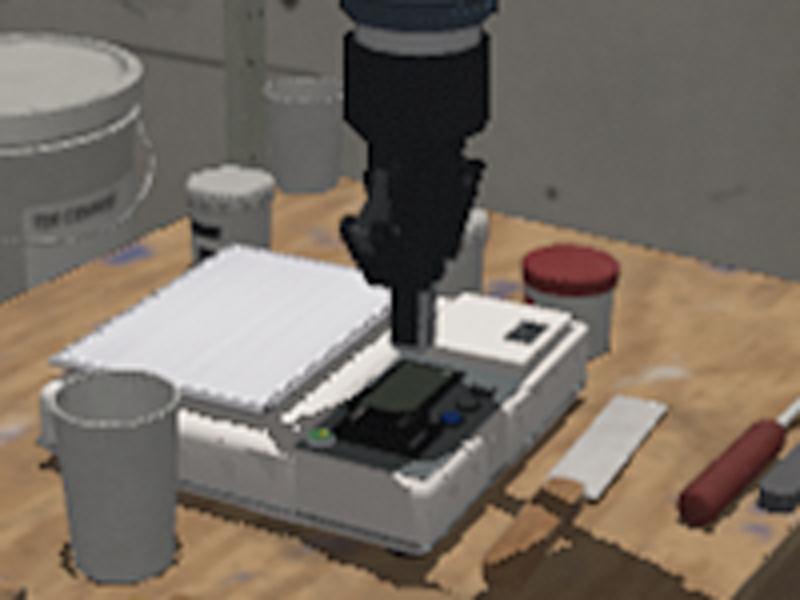

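```bash
python3 - <<'E'
from h import *
print(onz('w2',315,227.5,.069),onz('w2',556,232,.062),onz('w1',225.4,203.6,.069))
for dx in (0,.011):print(proj('w2',[.4863+dx,-.0117,.1311-.019]))
E
```

```text
[ 0.48581145 -0.01198315  0.069     ] [ 0.48754457 -0.1634336   0.062     ] [ 0.48599541 -0.01181293  0.069     ]
(np.float64(314.76466708191055), np.float64(258.5630544537968))
(np.float64(315.9358249310549), np.float64(237.09190620131062))
```

>>> move_arm(increments=[-0.2, 0, -0.8, 0, 255, 0, 0, -1.2, 0, 255, 0, 0, -1, 0, 255, 0, 0, -0.6, 0, 255, 0, 0, -0.3, 0, 255, 0, 0, -0.2, 0, 255, 0, 0, -0.2, 0, 255, 0, 0, -0.2, 0, 255, 0, 0, -0.15, 0, 255, 0, 0, 0, 0, 255])

```text
time: 4.1
tool_pos: [0.4839, -0.0114, 0.0838]
tcp_rot: [0.513, -0.512, 0.487, -0.487]
contact_force: [-0.2, -1.5, -0.0]
grip_width: 0.0003
```

>>> move_arm(increments=[0, 0, -0.1, 0, 255, 0, 0, 0, 0, 255])

```text
time: 4.3
tool_pos: [0.4841, -0.0114, 0.0835]
tcp_rot: [0.513, -0.512, 0.487, -0.487]
contact_force: [-3.1, 1.0, 6.7]
grip_width: -0.0001
```

```bash
python3 - <<'E'
from h import *
snap('wrist','w3')
s=get_state();print(s['time'],s['tool_pos'],s['contact_force'],s['grip_width'])
a=cv2.imread('pics/w3.png')[100:300,200:460]; cv2.imwrite('pics/w3c.png',cv2.resize(a,None,fx=3,fy=3,interpolation=cv2.INTER_CUBIC))
E
```

```text
4.35 [ 0.48411478 -0.01144021  0.0834828 ] [-2.44302565  0.15488323  6.41054332] 6.859572339381524e-05
```

View pics/w3c.png

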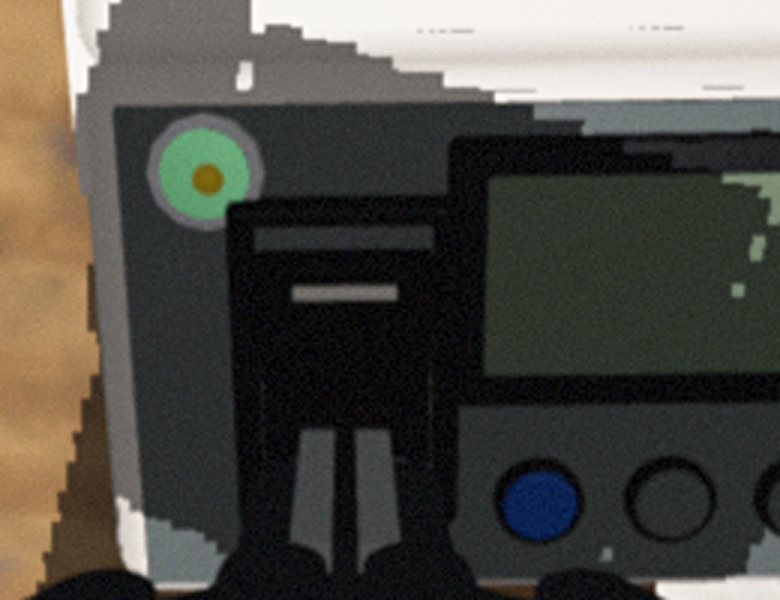

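>>> move_arm(increments=[0, 0, 1, 0, 255, 0, 0, 2, 0, 255, 0, -1, 1.5, 0, 255, 0, -2.5, 0, 0, 255, 0.1, -3, 0, 0, 255, 0.1, -3, 0, 0, 255, 0, -2.7, 0, 0, 255, 0, -2, 0, 0, 255, 0, -1, 0, 0, 255, 0, 0, 0, 0, 255, 0, 0, 0, 0, 255])

```text
time: 5.45
tool_pos: [0.4857, -0.1628, 0.1278]
tcp_rot: [0.513, -0.512, 0.487, -0.487]
contact_force: [0.2, 0.5, -0.1]
grip_width: 0.0001
```

```bash
python3 - <<'E'
from h import *
snap('wrist','w4')
s=get_state();print(s['time'],s['tool_pos'],s['contact_force'],s['grip_width'])
E
```

```text
5.5 [ 0.48563679 -0.16242184  0.12773753] [0.1779484  0.18588099 0.20183666] 0.00013899382533995362
```

View pics/w4.png

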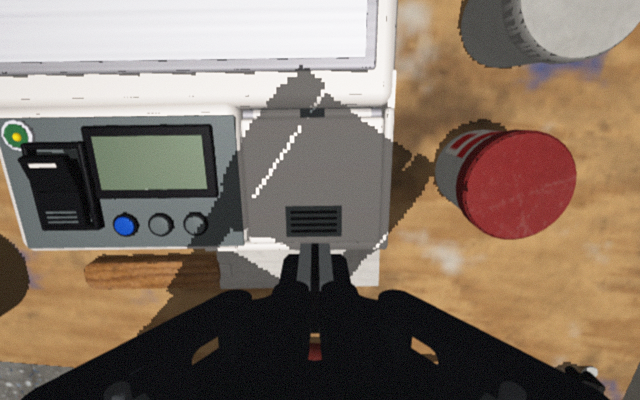

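```bash
python3 - <<'E'
from h import *
print(onz('w4',314,221,.062))
E
```

```text
[ 0.48775383 -0.16214196  0.062     ]
```

>>> move_arm(increments=[0, 0, -0.8, 0, 255, 0, 0, -1.3, 0, 255, 0, 0, -1.3, 0, 255, 0, 0, -0.8, 0, 255, 0, 0, -0.3, 0, 255, 0, 0, 0, 0, 255])

```text
time: 6.1
tool_pos: [0.4851, -0.1629, 0.0819]
tcp_rot: [-0.512, 0.513, -0.488, 0.486]
contact_force: [0.9, -0.2, -0.2]
grip_width: 0.0001
```

>>> move_arm(increments=[0, 0, -0.3, 0, 255, 0, 0, -0.3, 0, 255, 0, 0, -0.15, 0, 255, 0, 0, 0, 0, 255])

```text
time: 6.5
tool_pos: [0.4861, -0.1637, 0.077]
tcp_rot: [-0.512, 0.513, -0.487, 0.487]
contact_force: [-7.5, 2.7, 15.4]
grip_width: 0.0001
```

>>> move_arm(increments=[-1, 0, 2, 0, 255, -3, 0, 3.5, 0, 255, -3, 0, 3.5, 0, 255, -2, 0, 2.5, 0, 255, -1, 0, 1, 0, 255, 0, 0, 0, 0, 255, 0, 0, 0, 0, 255, 0, 0, 0, 0, 255, 0, 0, 0, 0, 255, 0, 0, 0, 0, 255, 0, 0, 0, 0, 255, 0, 0, 0, 0, 255])

```text
time: 7.7
tool_pos: [0.3858, -0.1633, 0.2]
tcp_rot: [-0.513, 0.513, -0.487, 0.487]
contact_force: [-0.1, -0.5, 1.2]
grip_width: -0.0001
```

>>> move_arm(increments=[0, 0, 0, 0, 255, 0, 0, 0, 0, 255, 0, 0, 0, 0, 255, 0, 0, 0, 0, 255, 0, 0, 0, 0, 255, 0, 0, 0, 0, 255, 0, 0, 0, 0, 255, 0, 0, 0, 0, 255, 0, 0, 0, 0, 255, 0, 0, 0, 0, 255])

```text
time: 8.7
tool_pos: [0.3857, -0.1634, 0.2003]
tcp_rot: [0.513, -0.512, 0.487, -0.487]
contact_force: [0.0, 0.0, 0.3]
grip_width: -0.0001
```

```bash
python3 - <<'E'
from h import *
for n in ('scene','side','wrist'): snap(n,n+'5')
s=get_state();print(s['time'],s['tool_pos'],s['contact_force'])
a=cv2.imread('pics/scene5.png')[140:330,220:450]; a=cv2.resize(a,(400,330),interpolation=cv2.INTER_CUBIC)
b=cv2.imread('pics/side5.png')[150:290,240:440]; b=cv2.resize(b,(400,330),interpolation=cv2.INTER_CUBIC)
cv2.imwrite('pics/e.png',np.hstack([a,b]))
E
```

```text
8.85 [ 0.38574105 -0.16338826  0.20030273] [0.22099752 0.12835909 0.79539   ]
```

View pics/e.png

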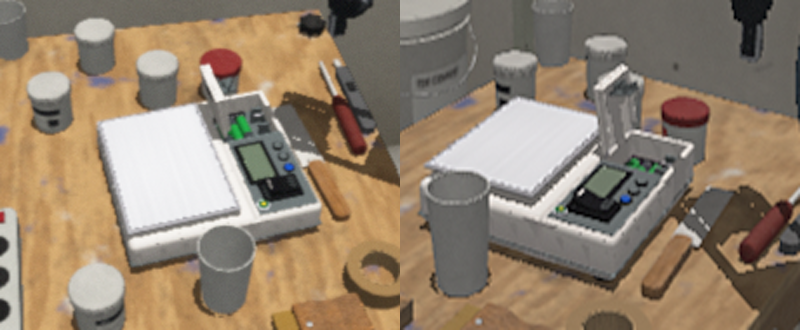

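View pics/wrist5.png

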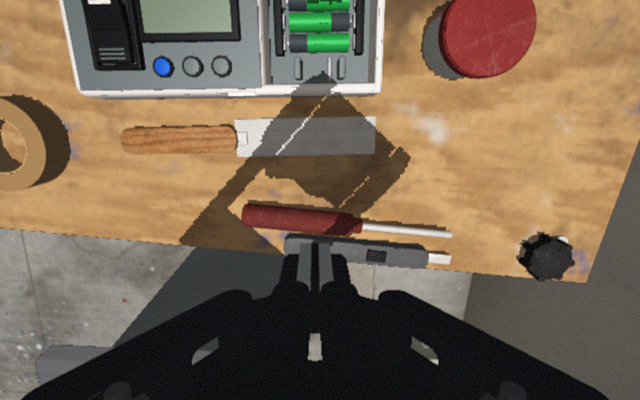

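The hatch is standing open with the batteries showing, and the rocker looks off. The jars, cup and spatula are undisturbed, and the gripper is clear at z 0.20. I'm handing in.

```bash
python3 - <<'E'
from h import *
a=cv2.imread('pics/scene0.png').astype(int)[140:330,200:450];b=cv2.imread('pics/scene5.png').astype(int)[140:330,200:450]
m=((abs(a-b).max(2))>60).astype(np.uint8);n,l,st,_=cv2.connectedComponentsWithStats(m)
print([(r[0]+200,r[1]+140,*r[2:]) for r in st[1:].tolist() if r[4]>15])
print(job_done())
E
```

```text
[(409, 140, 25, 20, 262), (335, 177, 14, 19, 133), (334, 193, 105, 50, 1766), (429, 214, 9, 16, 58), (445, 246, 5, 6, 16)]
the job is handed in; nothing more can be done
None
```

The scale is off and its battery hatch stands open. I handed the job in at about 9 s of the 40 s allowed; it reports no verdict.

- **Rocker:** I pressed the ribbed front half down with the closed fingertips until it met its stop, at 6.5 N with the tip about 64.5 mm above the table. The next wrist picture showed the rear half raised, which means off.
- **Hatch:** I pressed the ribbed mark once. The tip stopped about 58 mm above the table with 15 N on it, so the hatch was pressed about 4 mm, past the 3.5 mm latch point. That is about 1 mm above where the stop should be, within measuring error. I then pulled up and back towards the robot.
- **Last checks:** The scene and side pictures show the hatch upright with the batteries visible, and I saw no contact on the arm, which is at z 0.20. I judged the hatch open by eye and did not measure its angle.
- **Surroundings:** Comparing the first and last scene pictures, the changes are around the hatch and console and in the gripper and its shadow. That shadow area overlaps the spatula, so I judged the spatula unmoved by eye. The jars and cup look undisturbed too.

None of the checks failed or disagreed. The gold-jar look-alikes never had to be told apart, because the arm stayed clear of all of them.

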